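# Touch-test the moulded shell on the blue drying board and mark it as checked

### The job

Check by touch whether the red leather shell on the blue drying board is dry: set the fingertips lightly on the top of its dome, rest there for about half a second without pressing hard or shifting the shell, and lift off. Then, with the fingertips, push the black marker peg of that same board all the way along its slot to the end with the green spot, and withdraw. Keep off the shells on the yellow and white boards, leave those boards' markers where they are, lift no shell, and disturb nothing else on the table.

Things in the scene. Friction and masses are not known exactly. Their poses are not given: they have to be found in the camera images.
- board_blue: Drying board: flat block with blue painted sides and rim and an inlaid plywood top, 136 (x) x 146 (y) x 14 mm, fixed to the table. Origin: centre of its underside; z up, x to its far side, y to its left. A cork rest (74 x 94 mm, top 24 mm above the table) stands on it, 18 mm to +x of the middle. The marker peg's slot runs along y, 48 mm to -x of the middle; green spot just past its +y end.
- shell_blue: Red stiff leather shell on the blue board: dome with oval brim, loose, about 30 g, 66 x 88 mm, 29 mm high. Origin: centre of its underside, which lies on the board's cork rest; z up. The rest is cushioned: it starts to sink under about 1.5 N, is 6 mm down at about 5.5 N, is hard from there, and springs back.
- shell_blue_crown (a point): Highest point of the dome of the shell on the blue board, 29 mm above the shell's underside.
- marker_blue (a joint): Position of the blue board's marker peg along its slot (m): 0 at the board's -y end, 0.05 at its +y end beside the green spot (end stop). It slides with about 1 N of friction and stays where it is left; it cannot come out.
- marker_blue_top (a point): Top centre of the blue board's marker peg: an upright black peg, 26 mm tall above the board's top, with a 19 mm wide foot, 13 mm stem and 18 mm wide head. Moves along the board's y from y = -25 mm to y = +25 mm (board frame).
- board_yellow: Drying board: flat block with yellow painted sides and rim and an inlaid plywood top, 136 (x) x 146 (y) x 14 mm, fixed to the table. Origin: centre of its underside; z up, x to its far side, y to its left. A cork rest (74 x 94 mm, top 24 mm above the table) stands on it, 18 mm to +x of the middle. The marker peg's slot runs along y, 48 mm to -x of the middle; green spot just past its +y end.
- shell_yellow: Red stiff leather shell on the yellow board: dome with oval brim, loose, about 30 g, 60 x 80 mm, 31 mm high. Origin: centre of its underside, which lies on the board's cork rest; z up. The rest is cushioned: it starts to sink under about 1.5 N, is 6 mm down at about 5.5 N, is hard from there, and springs back.
- shell_yellow_crown (a point): Highest point of the dome of the shell on the yellow board, 31 mm above the shell's underside.
- marker_yellow (a joint): Position of the yellow board's marker peg along its slot (m): 0 at the board's -y end, 0.05 at its +y end beside the green spot (end stop). It slides with about 1 N of friction and stays where it is left; it cannot come out.
- marker_yellow_top (a point): Top centre of the yellow board's marker peg: an upright black peg, 26 mm tall above the board's top, with a 19 mm wide foot, 13 mm stem and 18 mm wide head. Moves along the board's y from y = -25 mm to y = +25 mm (board frame).
- board_white: Drying board: flat block with white painted sides and rim and an inlaid plywood top, 136 (x) x 146 (y) x 14 mm, fixed to the table. Origin: centre of its underside; z up, x to its far side, y to its left. A cork rest (74 x 94 mm, top 24 mm above the table) stands on it, 18 mm to +x of the middle. The marker peg's slot runs along y, 48 mm to -x of the middle; green spot just past its +y end.
- shell_white: Red stiff leather shell on the white board: dome with oval brim, loose, about 30 g, 64 x 84 mm, 25 mm high. Origin: centre of its underside, which lies on the board's cork rest; z up. The rest is cushioned: it starts to sink under about 1.5 N, is 6 mm down at about 5.5 N, is hard from there, and springs back.
- shell_white_crown (a point): Highest point of the dome of the shell on the white board, 25 mm above the shell's underside.
- marker_white (a joint): Position of the white board's marker peg along its slot (m): 0 at the board's -y end, 0.05 at its +y end beside the green spot (end stop). It slides with about 1 N of friction and stays where it is left; it cannot come out.
- marker_white_top (a point): Top centre of the white board's marker peg: an upright black peg, 26 mm tall above the board's top, with a 19 mm wide foot, 13 mm stem and 18 mm wide head. Moves along the board's y from y = -25 mm to y = +25 mm (board frame).
- wax_tin: Bystander: small round tin with dark lid, 37 mm wide, 26 mm high; origin: centre of its underside.
- burnisher: Bystander: turned wooden burnisher lying on the table, 28 x 68 x 28 mm; origin: centre of its underside, length along y.
- bone_slicker: Bystander: flat off-white bone tool, 19 x 165 x 6 mm, length along y; origin: centre of its underside.
Things that resemble listed ones, but are neither listed nor needed, are in the scene too. What is shaped like the board_blue but purple is not meant.

How it is judged (in metres and radians):
On the way, in this order (a step that is already met when the one before it is completed fails the run):
1. the fingertips rest on top of the dome of the shell on the blue board (contact force between the fingers and shell_blue above 0.3 N and horizontal distance between the grasp point and shell_blue_crown below 0.035 m and z of the grasp point in the frame of shell_blue_crown above 0.006 m), for 0.2 s.
2. the fingertips have left the shell again while the blue board's marker has yet to reach the green end (contact force between the fingers and shell_blue below 0.05 N and value of joint marker_blue below 0.03 m), for 0.05 s.
3. the fingers push the blue board's marker to the end of its slot (value of joint marker_blue above 0.044 m), for 0.1 s.
At the end, for the whole second after the job is handed in: The blue board's marker is within 6 mm of the green end of its slot; its shell lies at rest, level, within 12 mm of where it was; the other shells are within 12 mm, the other markers within 6 mm and the bystanders within 15 mm of where they were (value of joint marker_blue above 0.044 m and linear speed of shell_blue below 0.02 m/s and angle between shell_blue's own z axis and vertical below 0.15 rad and distance of each of shell_blue, shell_yellow, shell_white from where it was at the start of the episode below 0.012 m and distance of each of marker_yellow_top, marker_white_top from where it was at the start of the episode below 0.006 m and distance of each of wax_tin, burnisher, bone_slicker from where it was at the start of the episode below 0.015 m); the robot touches nothing.
It fails at once if the shell on the blue board is pressed hard (over 15 N) (contact force between any of the fingers, the arm and shell_blue above 15 N).
It fails at once if a shell is lifted off its rest by 8 mm or shifted by 12 mm (z of shell_blue in the frame of board_blue above 0.032 m or z of shell_yellow in the frame of board_yellow above 0.032 m or z of shell_white in the frame of board_white above 0.032 m or distance of any of shell_blue, shell_yellow, shell_white from where it was at the start of the episode above 0.012 m).
It fails at once if a shell or marker on the yellow or white board is touched (contact force between any of the fingers, the arm and shell_yellow above 0.3 N or contact force between any of the fingers, the arm and shell_white above 0.3 N or distance of any of marker_yellow_top, marker_white_top from where it was at the start of the episode above 0.006 m).
It fails at once if the wax tin, burnisher or bone tool is shifted by 15 mm (distance of any of wax_tin, burnisher, bone_slicker from where it was at the start of the episode above 0.015 m).
It also fails if it takes over 38 s, if anything falls off the work surface, if the arm or the gripper's body presses on something with over 40 N, if the wrist force passes 120 N, or if a joint passes its speed limit or range.

### The arm

A 6-joint arm with a two-finger parallel gripper is mounted at the origin on the work surface; the furniture and walls round the work are solid. World frame = base frame: x ahead of the robot, y to its left, z up, the work surface at z = 0. Lengths are in mm, angles in degrees, forces in N, time in s.
With the tool pointing down it reaches from about 350 to 850 mm from the base axis. Payload 8.1 kg.
Tool frame: the origin (TCP) lies midway between the tips of the shut fingers; the grasp point (between the pads) lies 19 mm behind it (r.pinch_z is the distance from the TCP to the grasp point, in mm); z points along the fingers, y is the line along which they close (so a half turn about z gives the same grasp; the last joint's range is limited). The gripper opens to 85 mm and grips with 20 to 120 N. Pads are 22 mm wide; open, the fingers measure 114 mm over their backs; the gripper's body (76 mm by 85 mm) begins 54 mm behind the grasp point. The pads swing forward as they close: fully open they stand 13 mm farther back than shut.
Start: joints at [-78.461, 7.471, 85.268, -0, 87.261, -4.893], TCP at [169.751, -575.491, 210.992] pointing down, gripper open.
Joint ranges: [-169.43, 169.43], [-51.17, 129.36], [1.28, 143.12], [-76.62, 256.62], [0, 156.53], [-152.29, 152.29]. Speed limits (degrees/s): [136.94, 136.94, 159.86, 180, 180, 180].

### API

Orientations are given as [roll, pitch, yaw] about the fixed x, y, z axes, in that order (R = Rz(yaw) Ry(pitch) Rx(roll)).
In Python, from bench import sensors, optics, job, r gives the robot as it stands.
- The arm moves only by the tool play_rows, never from a script. Its argument "motion" is a list that holds one entry, the list of rows, each a list of 6 numbers: the shift along the tool's x, y, z in cm, then the turn, a rotation vector about the tool's x, y, z in degrees. In form: [[[x, y, z, ax, ay, az], ...]]. A call has 1 to 5 rows; each row is the pose to reach, as a shift and turn from the pose commanded when the call began, along the tool's axes at that moment; what a row does not reach only later rows make up. A row lasts 1/10 s, in which the tool goes at most 50 mm and 8.59 degrees, less where a joint would pass 70% of its speed; a pose out of reach is approached as far as the arm can. A call with a gripper value outside its range is refused whole. "jaw" is the opening, from 0 (shut) to 1 (fully open), set as the call begins (left out, the last holds). The fingers move at their own pace and stop on an object; "squeeze" is the grip in N (left out, the last holds). Time passes only in rows, so rows that repeat a pose let the fingers close. It gives the time, the measured TCP pose, the force, the opening and the grip force at its end, in the units of the state.
- sensors.sense(): the state, without advancing time (a new reading comes with each control period).
- optics.snapshot(name): name is "side" or "top" or "wrist"; returns a dict with "pixels" (384x512x3 uint8, red, green, blue), "mtx" (3x3 intrinsics, pixels), "R" (3x3) and "t" (3): a world point X has camera coordinates R X + t; the wrist camera has in their place "T_tool_cam" (4x4, takes a point from camera to tool coordinates, whose origin is the TCP and whose axes are the flange's). Camera axes: x right, y down, z forward; pixel columns grow to the right and rows downward; lengths in mm; the calibration is good to about 2 mm. A picture is of the moment at which its call begins: read the wrist's pose just before it. There is no depth.
- job.hand_in(): hands the job in; it is judged then, once.
The state is a dict: "time": time; "joint_pos": joint angles; "qd": joint speeds; "joint_efforts": joint torques, N m; "tool_pos": TCP position; "tcp_rot": TCP orientation; "ft_force": force on the tool from outside, world axes, zero at the start; "wrist_torque": the same for the moment, N m; "finger_gap": finger opening in mm; "grip_force": force on a finger pad.
Only numpy, scipy, OpenCV 4.12 (cv2) and the standard library are available. Lean on these libraries where they do the work, as an engineer would, in place of code of your own. Each camera call takes 0.05 s, during which the arm holds its last target. There are 200 camera calls.

## Working session

There is one attempt and no reset: what is moved stays moved. The work goes in short steps, Python scripts to look and compute and a tool call to move; the robot and the scene stay as the last step left them, time stands still between calls to the robot, and variables do not carry over. Pictures are saved under pics/ and viewed, at most 10 in all, crops included, and the job is handed in when it is done.

Besides the shell and the picture viewer there is one more tool, called after "Call:" in YAML: its name, and indented under it one key for each argument. play_rows: Moves the arm, as the interface text tells. Its arguments: {"type":"object","properties":{"motion":{"type":"array","items":{"type":"array","items":{"type":"array","items":{"type":"number"}}}},"jaw":{"type":"number"},"squeeze":{"type":"number"}},"required":["motion"]}

```bash
mkdir -p pics; python3 - <<'E'
from bench import sensors, optics, job, r
import cv2,json
for n in ("side","top"):
    s=optics.snapshot(n); cv2.imwrite(f"pics/{n}0.png",cv2.cvtColor(s["pixels"],cv2.COLOR_RGB2BGR))
    print(n,s["mtx"],s["R"],s["t"])
st=sensors.sense(); print(st["time"],st["tool_pos"],st["tcp_rot"],st["ft_force"],st["finger_gap"],r.pinch_z)
E
```

```text
side [[397.96001475   0.         256.20374376]
 [  0.         397.96001475 188.57674212]
 [  0.           0.           1.        ]] [[-0.99943236  0.03342444 -0.00421449]
 [ 0.01859145  0.44288195 -0.89638716]
 [-0.02809472 -0.89595669 -0.44325196]] [ 580.74188103   88.78811412 1051.2268723 ]
top [[388.22015768   0.         251.21499357]
 [  0.         388.22015768 191.21290912]
 [  0.           0.           1.        ]] [[-0.00854199 -0.99990505 -0.01081336]
 [-0.99290123  0.0097641  -0.11854029]
 [ 0.11863462  0.00972403 -0.99289036]] [ -76.07747716  563.64127585 1076.7107953 ]
0.1 [ 169.63314095 -574.9721445   210.04947377] [-1.79905184e+02 -6.98862248e-03  1.64331628e+01] [-0.23897622 -0.13730679  0.02389117] 85.4788075167605 18.700000000000003
```

View pics/top0.png

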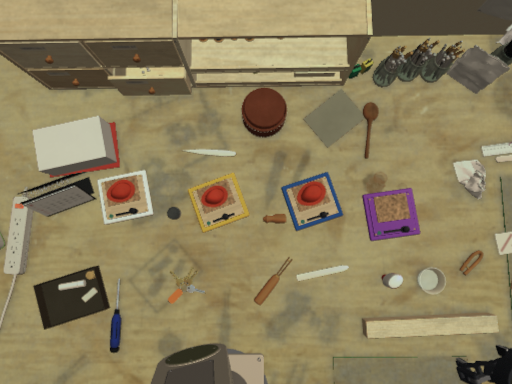

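View pics/side0.png

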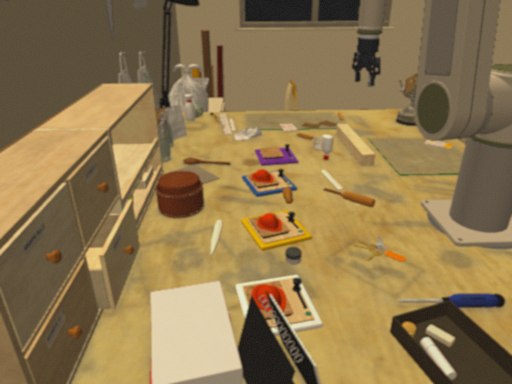

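The top view shows the blue board at about (312,201) with the shell at (312,192) and its peg near (310,218). In the side view it is at (268,181). I'll enlarge both.

```bash
python3 - <<'E'
import cv2,numpy as np
a=cv2.imread("pics/top0.png")[165:237,270:355]; b=cv2.imread("pics/side0.png")[155:210,230:310]
A=cv2.resize(a,None,fx=8,fy=8,interpolation=cv2.INTER_CUBIC)
cv2.imwrite("pics/topc.png",A)
E
```

```text
(no output)
```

View pics/topc.png

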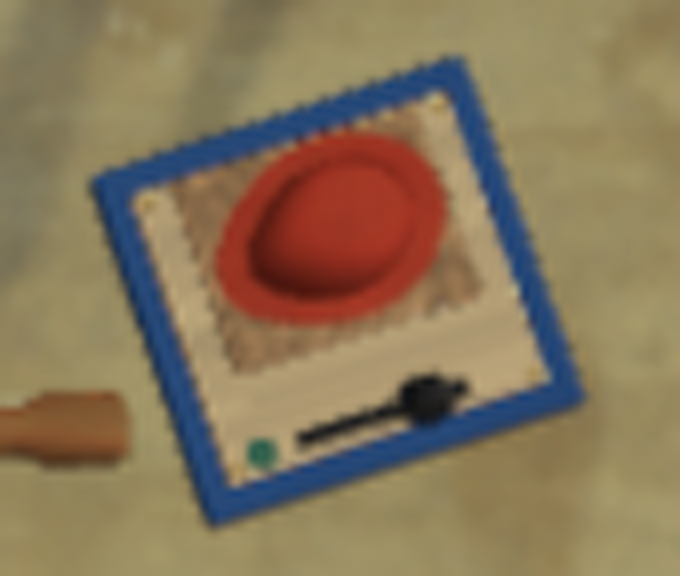

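The crop (8x, offset 270,165) shows board corners at (95,180), (460,58), (582,400) and (215,522). The peg head is at (430,398), the green spot at (262,452), and the shell's outline is centred at about (332,228). The burnisher's end lies about 10 mm off the green side, at (130,428).

```bash
cat > h.py <<'E'
import numpy as np
def ray(K,R,t,uv,z):
    d=R.T@np.linalg.solve(K,[uv[0],uv[1],1.]); c=-R.T@t
    return c+d*(z-c[2])/d[2]
E
python3 - <<'E'
from bench import optics,sensors
from h import *
s=optics.snapshot("top"); f=lambda u,v,z: ray(s["mtx"],s["R"],s["t"],(270+(u+.5)/8-.5,165+(v+.5)/8-.5),z)
C=np.array([f(*p,14) for p in [(95,180),(460,58),(582,400),(215,522)]])
c=C.mean(0); print(C.round(1),c.round(1))
print([np.linalg.norm(C[i]-C[(i+1)%4]).round(1) for i in range(4)])
ex=(C[0]+C[1]-C[2]-C[3])[:2]; ey=(C[0]+C[3]-C[1]-C[2])[:2]
yaw=(np.degrees(np.arctan2(ex[1],ex[0])),np.degrees(np.arctan2(-ey[0],ey[1]))); print(yaw)
a=np.radians(np.mean(yaw)); M=np.array([[np.cos(a),-np.sin(a)],[np.sin(a),np.cos(a)]])
for n,p in dict(peg=(430,398,40),green=(262,452,14),brim=(332,228,27),crown=(350,205,53),burn=(130,428,14),burn_low=(0,430,14)).items():
    X=f(*p); print(n,X.round(1),(M.T@(X-c)[:2]).round(1))
for n,p in dict(peg=(-48,-25),end=(-48,25),rest=(18,0)).items(): print(n,(c[:2]+M@p).round(1))
E
```

```text
[[ 576.5 -169.1   14. ]
 [ 620.1 -303.    14. ]
 [ 494.9 -342.9   14. ]
 [ 452.3 -209.9   14. ]] [ 535.9 -256.2   14. ]
[np.float64(140.8), np.float64(131.4), np.float64(139.6), np.float64(130.7)]
(np.float64(17.93636052979156), np.float64(17.887423214478055))
peg [ 494.6 -283.7   40. ] [-47.8 -13.5]
green [ 477.2 -227.4   14. ] [-47.   45.5]
brim [ 556.6 -252.8   27. ] [20.7 -3.1]
crown [ 561.7 -255.5   53. ] [24.7 -7.3]
burn [ 486.3 -180.1   14. ] [-23.8  87.7]
burn_low [ 486.  -133.3   14. ] [ -9.7 132.3]
peg [ 498.  -294.8]
end [ 482.6 -247.2]
rest [ 553.1 -250.7]
```

Call:
play_rows:
  motion:
    - [[4.6, -2.0, 0, 0, 0, 0], [9.2, -4.0, 0, 0, 0, 0], [13.8, -6.0, 0, 0, 0, 0], [18.4, -8.0, 0, 0, 0, 0], [23.0, -10.0, 0, 0, 0, 0]]
  jaw: 0

```text
time: 0.65
tool_pos: [362.5, -413.5, 210.8]
tcp_rot: [-180.0, 0.0, 16.4]
ft_force: [1.4, -0.9, -0.4]
finger_gap: 12.7
grip_force: 0.0
```

Call:
play_rows:
  motion:
    - [[4.6, -2.0, 0, 0, 0, 0], [9.2, -4.0, 0, 0, 0, 0], [13.8, -6.0, 0, 0, 0, 0], [18.4, -8.0, 0, 0, 0, -1.5], [23.2, -10.0, 0, 0, 0, -1.5]]

```text
time: 1.15
tool_pos: [554.8, -253.4, 210.8]
tcp_rot: [-180.0, 0.0, 18.0]
ft_force: [0.6, -0.2, 0.2]
finger_gap: -0.1
grip_force: 0.0
```

Call:
play_rows:
  motion:
    - [[0, 0, 0, 0, 0, 0], [0, 0, 0, 0, 0, 0]]

```text
time: 1.35
tool_pos: [554.1, -253.9, 210.3]
tcp_rot: [-180.0, 0.1, 18.1]
ft_force: [0.2, 0.3, -0.2]
finger_gap: -0.0
grip_force: 0.0
```

```bash
python3 - <<'E'
from bench import sensors, optics
import cv2,numpy as np
st=sensors.sense(); s=optics.snapshot("wrist")
print(st["time"],st["tool_pos"],st["tcp_rot"],st["ft_force"],st["finger_gap"])
cv2.imwrite("pics/w1.png",cv2.cvtColor(s["pixels"],cv2.COLOR_RGB2BGR)); print({k:v for k,v in s.items() if k!="pixels"})
np.savez("w1.npz",p=st["tool_pos"],e=st["tcp_rot"],K=s["mtx"],T=s["T_tool_cam"])
E
```

```text
1.35 [ 554.105904   -253.89184866  210.27515558] [-1.79959132e+02  6.03013696e-02  1.80897010e+01] [ 0.16003296  0.34094616 -0.16392892] -0.017458547867264
{'mtx': array([[268.80256179,   0.        , 253.73243952],
       [  0.        , 268.80256179, 194.62805917],
       [  0.        ,   0.        ,   1.        ]]), 'T_tool_cam': array([[-1.51064238e-04, -9.47257668e-01, -3.20472913e-01,
         8.25026887e+01],
       [ 9.99999802e-01, -3.39042232e-04,  5.30766065e-04,
        -4.35239275e-01],
       [-6.11426076e-04, -3.20472769e-01,  9.47257531e-01,
        -1.62197885e+02],
       [ 0.00000000e+00,  0.00000000e+00,  0.00000000e+00,
         1.00000000e+00]])}
```

View pics/w1.png

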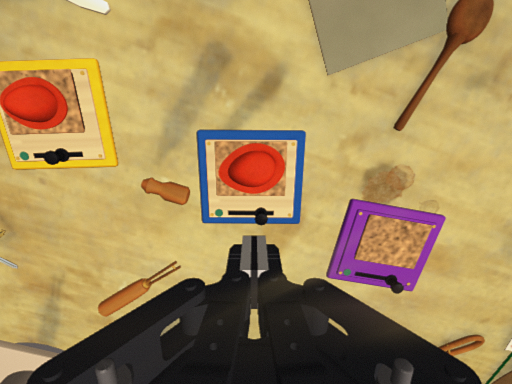

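The wrist view shows the blue board with corners at about (197,130), (306,130), (301,223) and (202,223). The shell's outline centre is at (252,168) and the peg head at (262,217).

```bash
python3 - <<'E'
from h import *
from scipy.spatial.transform import Rotation as Ro
w=np.load("w1.npz"); Rt=Ro.from_euler("xyz",w["e"],degrees=True).as_matrix()
Rc=Rt@w["T"][:3,:3]; c=Rt@w["T"][:3,3]+w["p"]; R=Rc.T; t=-R@c
f=lambda u,v,z: ray(w["K"],R,t,(u,v),z)
C=np.array([f(*p,14) for p in [(197,130),(306,130),(301,223),(202,223)]])
b=C.mean(0); print(C.round(1),b.round(1),[np.linalg.norm(C[i]-C[(i+1)%4]).round(1) for i in range(4)])
ex=(C[0]+C[1]-C[2]-C[3])[:2]; a=np.arctan2(ex[1],ex[0]); print(np.degrees(a))
M=np.array([[np.cos(a),-np.sin(a)],[np.sin(a),np.cos(a)]])
for n,p in dict(peg=(262,216,40),green=(219,212,14),brim=(252,168,28),crown=(254,164,53)).items():
    X=f(*p); print(n,X.round(1),"board",(M.T@(X-b)[:2]).round(1),"tool",(Rt.T@(X-w["p"])).round(1))
E
```

```text
[[ 578.5 -167.9   14. ]
 [ 622.5 -302.7   14. ]
 [ 496.8 -344.8   14. ]
 [ 451.9 -207.4   14. ]] [ 537.4 -255.7   14. ] [np.float64(141.9), np.float64(132.6), np.float64(144.6), np.float64(132.6)]
17.928045224417573
peg [ 500.  -282.9   40. ] board [-44.  -14.3] tool [-60.3  10.8 170.3]
green [ 476.3 -226.3   14. ] board [-49.1  46.8] tool [-65.2 -50.2 196.4]
brim [ 555.7 -250.6   28. ] board [19.  -0.8] tool [  2.8  -2.5 182.3]
crown [ 566.8 -249.7   53. ] board [29.8 -3.3] tool [1.350e+01 1.000e-01 1.573e+02]
```

Call:
play_rows:
  motion:
    - [[0.2, -0.2, 3.5, 0, 0, 0], [0.2, -0.2, 7.0, 0, 0, 0], [0.2, -0.2, 10.5, 0, 0, 0], [0.2, -0.2, 13.0, 0, 0, 0], [0.2, -0.2, 14.0, 0, 0, 0]]

```text
time: 1.9
tool_pos: [551.7, -253.0, 67.5]
tcp_rot: [-179.8, 0.2, 17.8]
ft_force: [-1.2, 0.2, -0.4]
finger_gap: -0.2
grip_force: 0.0
```

Call:
play_rows:
  motion:
    - [[0, 0, 0.3, 0, 0, 0], [0, 0, 0.6, 0, 0, 0], [0, 0, 0.8, 0, 0, 0], [0, 0, 0.9, 0, 0, 0], [0, 0, 1.0, 0, 0, 0]]

```text
time: 2.4
tool_pos: [555.6, -253.0, 62.0]
tcp_rot: [179.9, -0.1, 17.9]
ft_force: [0.9, 0.6, 0.4]
finger_gap: 0.0
grip_force: 0.0
```

Call:
play_rows:
  motion:
    - [[0, 0, 0.2, 0, 0, 0], [0, 0, 0.4, 0, 0, 0], [0, 0, 0.5, 0, 0, 0], [0, 0, 0.6, 0, 0, 0], [0, 0, 0.6, 0, 0, 0]]

```text
time: 2.9
tool_pos: [554.8, -252.5, 54.7]
tcp_rot: [-180.0, 0.0, 17.9]
ft_force: [-1.5, -0.6, 0.9]
finger_gap: 0.2
grip_force: 0.0
```

Call:
play_rows:
  motion:
    - [[0, 0, 0.1, 0, 0, 0], [0, 0, 0.1, 0, 0, 0], [0, 0, 0.2, 0, 0, 0], [0, 0, 0.2, 0, 0, 0]]

```text
time: 3.3
tool_pos: [554.9, -252.6, 52.9]
tcp_rot: [-180.0, 0.0, 17.9]
ft_force: [0.7, 0.0, 0.3]
finger_gap: -0.0
grip_force: 0.0
```

Call:
play_rows:
  motion:
    - [[0, 0, 0.1, 0, 0, 0], [0, 0, 0.1, 0, 0, 0], [0, 0, 0.1, 0, 0, 0]]

```text
time: 3.6
tool_pos: [554.9, -252.6, 52.0]
tcp_rot: [-180.0, 0.0, 17.9]
ft_force: [0.4, 0.7, -0.3]
finger_gap: -0.2
grip_force: 0.0
```

Call:
play_rows:
  motion:
    - [[0, 0, 0.05, 0, 0, 0], [0, 0, 0.1, 0, 0, 0], [0, 0, 0.1, 0, 0, 0]]

```text
time: 3.9
tool_pos: [554.9, -252.6, 50.9]
tcp_rot: [-180.0, 0.0, 17.9]
ft_force: [0.3, -0.2, 0.4]
finger_gap: -0.0
grip_force: 0.0
```

Call:
play_rows:
  motion:
    - [[0, 0, 0.05, 0, 0, 0], [0, 0, 0.1, 0, 0, 0], [0, 0, 0.1, 0, 0, 0]]

```text
time: 4.2
tool_pos: [554.9, -252.6, 49.9]
tcp_rot: [-180.0, 0.0, 17.9]
ft_force: [-0.9, 0.2, 0.2]
finger_gap: 0.3
grip_force: 0.0
```

```bash
python3 - <<'E'
from bench import sensors, optics
import cv2,numpy as np
F=[]
for i in range(2):
    s=optics.snapshot(("side","wrist")[i]); F.append(sensors.sense()["ft_force"])
    if i==0: a=s["pixels"][150:205,225:305]
    else: b=s["pixels"][100:250,170:340]
print(np.round(F,2))
A=np.hstack([cv2.resize(x,(400,300),interpolation=cv2.INTER_CUBIC) for x in (a,b)])
cv2.imwrite("pics/t1.png",cv2.cvtColor(A,cv2.COLOR_RGB2BGR))
E
```

```text
[[ 0.32 -0.26 -0.02]
 [-0.34  0.27 -0.31]]
```

View pics/t1.png

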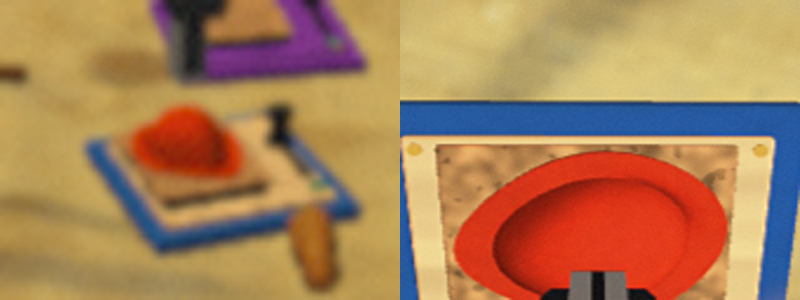

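The left panel (side view) shows the fingertip ending at crop (190,78), above the dome top at (185,105). In the right panel the shut tips end at about crop (598,272), over the near part of the dome. I'll compare this with where the TCP should project.

```bash
python3 - <<'E'
from bench import sensors, optics
import numpy as np
st=sensors.sense(); p=st["tool_pos"]; print(p.round(1),st["tcp_rot"].round(2),st["ft_force"].round(2))
for n,(u0,v0,k,l) in dict(side=(225,150,5,300/55)).items():
    s=optics.snapshot(n)
    for nm,X in dict(tcp=p,crown=np.array([556,-251,53.]),bc=np.array([578,-168,14.]),bc2=np.array([452,-208,14.]),peg=np.array([498,-283,40.]),
       far=np.array([622,-303,14.])).items():
        q=s["mtx"]@(s["R"]@X+s["t"]); q=q[:2]/q[2]; print(n,nm,q.round(1),"crop",((q-[u0,v0])*[k,l]).round(0))
s=optics.snapshot("wrist"); q=s["T_tool_cam"]; Rc=q[:3,:3].T
for nm,X in dict(tcp=[0,0,0.],up10=[0,0,-10.]).items():
    c=s["mtx"]@(Rc@(np.array(X)-q[:3,3])); c=c[:2]/c[2]; print(nm,c.round(1),((c-[170,100])*[400/170,2]+[400,0]).round(0))
E
```

```text
[ 554.9 -252.6   49.9] [-180.      0.     17.93] [-0.34  0.27 -0.31]
side tcp [261.8 170.1] crop [184. 110.]
side crown [261.5 169.4] crop [182. 106.]
side bc [255.3 192.8] crop [152. 234.]
side bc2 [296.  186.1] crop [355. 197.]
side peg [279.1 168.8] crop [271. 103.]
side far [240.6 174.4] crop [ 78. 133.]
tcp [254.3 233.7] [598. 267.]
up10 [254.3 240.9] [598. 282.]
```

In the side view the tip appears about 17 mm above the dome, and the measured board size came out about 3% small. The board may therefore be lower than I assumed, so I'll triangulate its corners from several views.

```bash
python3 - <<'E'
from bench import sensors, optics
from h import *
import cv2
from scipy.spatial.transform import Rotation as Ro
from scipy.optimize import least_squares
st=sensors.sense()
def wp(p,e,T):
    Rt=Ro.from_euler("xyz",e,degrees=True).as_matrix(); R=(Rt@T[:3,:3]).T; return R,-R@(Rt@T[:3,3]+p)
V={}
for n in("side","top"):
    s=optics.snapshot(n); V[n]=(s["pixels"],s["mtx"],s["R"],s["t"])
s=optics.snapshot("wrist"); V["wnow"]=(s["pixels"],s["mtx"],*wp(st["tool_pos"],st["tcp_rot"],s["T_tool_cam"]))
w=np.load("w1.npz"); V["w1"]=(cv2.imread("pics/w1.png")[...,::-1].copy(),w["K"],*wp(w["p"],w["e"],w["T"]))
L=dict(x=[68,68,-68,-68],y=[73,-73,-73,73])
obj=np.c_[L["x"],L["y"],[14]*4].astype(float)
for n,(im,K,R,t) in V.items():
    h=cv2.cvtColor(im,cv2.COLOR_RGB2HSV); m=cv2.inRange(h,(103,110,40),(120,255,255))
    cs,_=cv2.findContours(m,cv2.RETR_EXTERNAL,cv2.CHAIN_APPROX_NONE)
    def ex(X): q=K@(R@X+t); return q[:2]/q[2]
    c0=ex(np.array([537,-256,14.]))
    if n!="wnow":
        cs=[c for c in cs if cv2.contourArea(c)>30 and np.linalg.norm(c.mean((0,1))-c0)<40]
    c=max(cs,key=cv2.contourArea); 
    q=cv2.approxPolyDP(cv2.convexHull(c),.04*cv2.arcLength(c,True),True)[:,0].astype(float)
    print(n,len(q),cv2.boundingRect(c),q.tolist())
    a=np.radians(18); Mz=np.array([[np.cos(a),-np.sin(a),0],[np.sin(a),np.cos(a),0],[0,0,1]])
    pr=np.array([ex(Mz@o+[537,-256,0]) for o in obj])
    if len(q)!=4: print(pr.round(1).tolist()); continue
    q=np.array([q[np.argmin(np.linalg.norm(q-x,axis=1))] for x in pr])
    print("  pred-seen",(pr-q).round(1).tolist())
    def res(v):
        M=Ro.from_euler("z",v[3],degrees=True).as_matrix(); return np.concatenate([ex(M@o+v[:3])-x for o,x in zip(obj,q)])
    z=least_squares(res,[537,-256,0,18]); print("  fit x y z yaw",z.x.round(1),"rms",np.sqrt((z.fun**2).mean()).round(2))
E
```

```text
side 3 (243, 177, 39, 19) [[243.0, 177.0], [281.0, 190.0], [257.0, 195.0]]
[[255.0, 193.2], [239.9, 174.2], [278.3, 168.4], [296.8, 186.2]]
top 4 (292, 199, 51, 31) [[337.0, 200.0], [342.0, 214.0], [296.0, 229.0], [293.0, 215.0]]
  pred-seen [[-12.8, -28.8], [-9.5, -29.6], [1.6, 0.6], [-0.4, 1.7]]
  fit x y z yaw [ 532.1 -369.  -623.3   16.6] rms 7.76
wnow 4 (156, 151, 188, 137) [[342.0, 154.0], [329.0, 282.0], [171.0, 287.0], [158.0, 152.0]]
  pred-seen [[-6.1, -1.5], [7.9, -3.8], [3.7, 19.4], [-0.6, 14.7]]
  fit x y z yaw [ 534.  -255.7  -21.2   17.9] rms 3.96
w1 4 (197, 130, 108, 94) [[197.0, 132.0], [303.0, 131.0], [299.0, 221.0], [204.0, 222.0]]
  pred-seen [[-1.6, -3.1], [4.7, -1.9], [2.6, 3.4], [-2.2, 2.3]]
  fit x y z yaw [ 531.8 -256.2  -20.6   18.7] rms 0.13
```

Both wrist views put the board about 20 mm lower relative to the tool reading, at roughly (533,-256). That agrees with the gap in the side view and the lack of contact, so I expect the crown at about z = 33. I'll shift slightly and keep feeling downward.

Call:
play_rows:
  motion:
    - [[-0.2, -0.1, 0.2, 0, 0, 0], [-0.4, -0.2, 0.4, 0, 0, 0], [-0.4, -0.2, 0.6, 0, 0, 0], [-0.4, -0.2, 0.8, 0, 0, 0], [-0.4, -0.2, 0.9, 0, 0, 0]]

```text
time: 5.05
tool_pos: [550.3, -251.9, 40.6]
tcp_rot: [-180.0, 0.0, 17.9]
ft_force: [0.7, -0.0, 0.3]
finger_gap: -0.3
grip_force: 0.0
```

Call:
play_rows:
  motion:
    - [[0, 0, 0.1, 0, 0, 0], [0, 0, 0.2, 0, 0, 0], [0, 0, 0.3, 0, 0, 0], [0, 0, 0.3, 0, 0, 0]]

```text
time: 5.45
tool_pos: [550.5, -251.9, 37.9]
tcp_rot: [-180.0, 0.0, 17.9]
ft_force: [-0.3, 0.0, -0.4]
finger_gap: -0.1
grip_force: 0.0
```

Call:
play_rows:
  motion:
    - [[0, 0, 0.1, 0, 0, 0], [0, 0, 0.2, 0, 0, 0], [0, 0, 0.2, 0, 0, 0]]

```text
time: 5.75
tool_pos: [550.4, -251.9, 35.8]
tcp_rot: [-180.0, 0.0, 17.9]
ft_force: [0.5, -0.7, 0.8]
finger_gap: 0.1
grip_force: 0.0
```

Call:
play_rows:
  motion:
    - [[0, 0, 0.1, 0, 0, 0], [0, 0, 0.1, 0, 0, 0], [0, 0, 0.1, 0, 0, 0]]

```text
time: 6.05
tool_pos: [550.5, -252.0, 35.0]
tcp_rot: [-180.0, 0.0, 17.9]
ft_force: [0.1, -0.2, -0.0]
finger_gap: -0.1
grip_force: 0.0
```

Call:
play_rows:
  motion:
    - [[0, 0, 0.1, 0, 0, 0], [0, 0, 0.1, 0, 0, 0], [0, 0, 0.1, 0, 0, 0]]

```text
time: 6.35
tool_pos: [550.5, -251.9, 33.9]
tcp_rot: [-180.0, 0.0, 17.9]
ft_force: [-1.2, -0.5, -0.1]
finger_gap: 0.4
grip_force: 0.0
```

Call:
play_rows:
  motion:
    - [[0, 0, 0.1, 0, 0, 0], [0, 0, 0.1, 0, 0, 0], [0, 0, 0.1, 0, 0, 0]]

```text
time: 6.65
tool_pos: [550.4, -251.9, 32.9]
tcp_rot: [-180.0, 0.0, 17.9]
ft_force: [-0.7, 0.1, 0.1]
finger_gap: -0.2
grip_force: 0.0
```

Call:
play_rows:
  motion:
    - [[0, 0, 0.1, 0, 0, 0], [0, 0, 0.1, 0, 0, 0], [0, 0, 0.1, 0, 0, 0]]

```text
time: 6.95
tool_pos: [550.6, -252.0, 32.2]
tcp_rot: [180.0, -0.0, 17.9]
ft_force: [-0.8, -0.2, 2.4]
finger_gap: -0.2
grip_force: 0.9
```

Call:
play_rows:
  motion:
    - [[0, 0, 0.1, 0, 0, 0], [0, 0, 0.1, 0, 0, 0], [0, 0, 0.1, 0, 0, 0]]

```text
time: 7.25
tool_pos: [550.6, -252.0, 31.1]
tcp_rot: [180.0, -0.0, 17.9]
ft_force: [0.9, 0.3, 2.6]
finger_gap: -0.1
grip_force: 1.2
```

```bash
python3 - <<'E'
from bench import sensors, optics
import cv2,numpy as np
F=[]
for i in range(4):
    s=optics.snapshot(("side","wrist")[i%2]); F.append(sensors.sense()["ft_force"])
    if i==0: a=s["pixels"][150:205,225:305]
    else: b=s["pixels"][100:250,170:340] if i%2 else 0
    if i==1: bb=b
print(np.round(F,2),sensors.sense()["tool_pos"])
A=np.hstack([cv2.resize(x,(400,300),interpolation=cv2.INTER_CUBIC) for x in (a,bb)])
cv2.imwrite("pics/t2.png",cv2.cvtColor(A,cv2.COLOR_RGB2BGR))
E
```

```text
[[ 0.54  0.62  1.84]
 [-0.5   0.26  3.26]
 [-0.96  1.16  1.34]
 [-0.91 -0.39  2.36]] [ 550.61922465 -252.01204573   31.09926631]
```

View pics/t2.png

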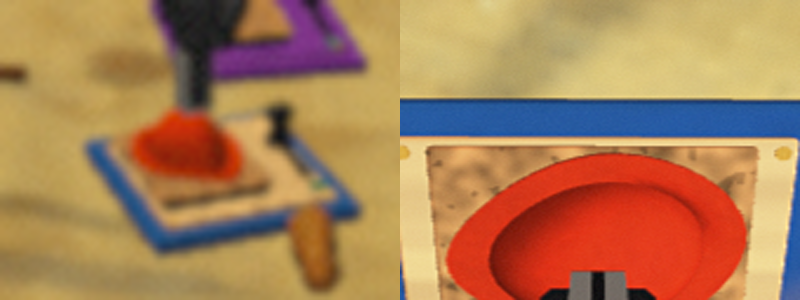

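The contact force is steady at about 2.3 N, and the side view shows the tip on the dome at crop (193,108). The tool reading is therefore offset by about 20 mm in z. I'll hold a moment longer, then lift.

Call:
play_rows:
  motion:
    - [[0, 0, 0, 0, 0, 0], [0, 0, -0.2, 0, 0, 0], [0, 0, -0.5, 0, 0, 0], [0, 0, -1.5, 0, 0, 0], [0, 0, -3.5, 0, 0, 0]]

```text
time: 7.95
tool_pos: [549.0, -251.1, 64.8]
tcp_rot: [-179.8, 0.1, 17.9]
ft_force: [0.6, -0.4, 0.3]
finger_gap: -0.0
grip_force: 0.0
```

Call:
play_rows:
  motion:
    - [[0, 0, -2.0, 0, 0, 0], [0, 0, -4.0, 0, 0, 0], [0, 0, -5.0, 0, 0, 0], [0, 0, -5.0, 0, 0, 0]]

```text
time: 8.35
tool_pos: [551.8, -252.6, 118.4]
tcp_rot: [179.8, -0.1, 17.9]
ft_force: [-0.1, -0.1, 0.0]
finger_gap: -0.0
grip_force: 0.0
```

```bash
python3 - <<'E'
from bench import sensors, optics
from h import *
import cv2
from scipy.spatial.transform import Rotation as Ro
st=sensors.sense(); s=optics.snapshot("wrist"); T=s["T_tool_cam"]; np.savez("w2.npz",p=st["tool_pos"],e=st["tcp_rot"],K=s["mtx"],T=T)
print(st["time"],st["tool_pos"].round(1),st["ft_force"].round(2))
cv2.imwrite("pics/w2.png",cv2.cvtColor(cv2.resize(s["pixels"][110:310,120:390],None,fx=2.9,fy=2.9,interpolation=cv2.INTER_CUBIC),cv2.COLOR_RGB2BGR))
E
```

```text
8.35 [ 551.8 -252.6  118.4] [-0.14 -0.07  0.02]
```

View pics/w2.png

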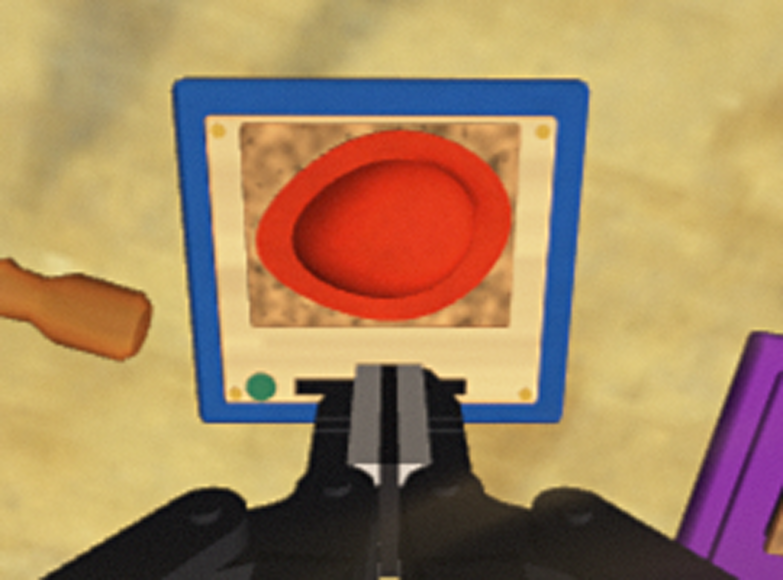

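In this crop (2.9x, offset 120,110) the corners are at (174,80), (588,82), (558,421) and (203,421), and the slot runs from (296,386) to (466,386). The green spot is at (261,386), and the shell looks undisturbed.

```bash
python3 - <<'E'
from h import *
from scipy.spatial.transform import Rotation as Ro
def F(fn):
    w=np.load(fn); Rt=Ro.from_euler("xyz",w["e"],degrees=True).as_matrix(); R=(Rt@w["T"][:3,:3]).T; t=-R@(Rt@w["T"][:3,3]+w["p"])
    return lambda u,v,z: ray(w["K"],R,t,(u,v),z)
f1=F("w1.npz"); f2=F("w2.npz"); g=lambda u,v,z:f2(120+u/2.9,110+v/2.9,z)
C=np.array([g(*p,-6) for p in [(174,80),(588,82),(558,421),(203,421)]]); b=C.mean(0)
print(b.round(1),[np.linalg.norm(C[i]-C[(i+1)%4]).round(1) for i in range(4)])
ex=(C[0]+C[1]-C[2]-C[3])[:2]; a=np.arctan2(ex[1],ex[0]); print(np.degrees(a))
M=np.array([[np.cos(a),-np.sin(a)],[np.sin(a),np.cos(a)]]); bd=lambda X:(M.T@(X-b)[:2]).round(1)
print("slot",bd(g(296,386,-6)),bd(g(466,386,-6)),"green",bd(g(261,386,-6)),"peg",bd(f1(262,216,20)),"b1",bd(f1(251.5,174,-6)), "shell",bd(g(385,225,6)))
for p in [(-48,-50),(-48,-45),(-48,0)]: print(p,(b[:2]+M@p).round(1))
w=np.load("w2.npz");print(bd(w["p"]),w["p"].round(1))
E
```

```text
[ 530.4 -256.8   -6. ] [np.float64(150.0), np.float64(140.4), np.float64(149.0), np.float64(140.8)]
17.668741633863338
slot [-53.9  35. ] [-53.7 -35.2] green [-53.9  49.4] peg [-45.5 -16.3] b1 [ 9.2 -0.9] shell [19.4 -1.5]
(-48, -50) [ 499.9 -319. ]
(-48, -45) [ 498.3 -314.2]
(-48, 0) [ 484.7 -271.4]
[21.6 -2.5] [ 551.8 -252.6  118.4]
```

Call:
play_rows:
  motion:
    - [[-3.5, 2.4, 0, 0, 0, 0], [-7.0, 4.8, 0, 0, 0, 0], [-7.0, 4.8, 0, 0, 0, 0], [-7.0, 4.8, 3.0, 0, 0, 0], [-7.0, 4.8, 6.0, 0, 0, 0]]

```text
time: 8.9
tool_pos: [498.8, -319.5, 55.1]
tcp_rot: [180.0, -0.0, 17.9]
ft_force: [-0.5, 0.3, -0.5]
finger_gap: -0.2
grip_force: 0.0
```

Call:
play_rows:
  motion:
    - [[0, 0, 0.5, 0, 0, 0], [0, 0, 1.0, 0, 0, 0], [0, 0, 1.5, 0, 0, 0], [0, 0, 1.5, 0, 0, 0]]

```text
time: 9.3
tool_pos: [499.2, -319.3, 41.5]
tcp_rot: [180.0, -0.0, 17.9]
ft_force: [0.7, -0.2, -0.1]
finger_gap: 0.2
grip_force: 0.0
```

```bash
python3 - <<'E'
from bench import sensors, optics
import cv2,numpy as np
st=sensors.sense(); print(st["time"],st["tool_pos"].round(1),st["ft_force"].round(2))
a=optics.snapshot("side")["pixels"][150:205,225:305]; t=optics.snapshot("top")["pixels"][165:235,275:355]; b=optics.snapshot("wrist")["pixels"][100:300,130:380]
A=np.hstack([cv2.resize(x,(400,320),interpolation=cv2.INTER_CUBIC) for x in (a,b)])
cv2.imwrite("pics/t3.png",cv2.cvtColor(A,cv2.COLOR_RGB2BGR))
E
```

```text
9.3 [ 499.2 -319.3   41.5] [ 0.75 -0.25 -0.06]
```

View pics/t3.png

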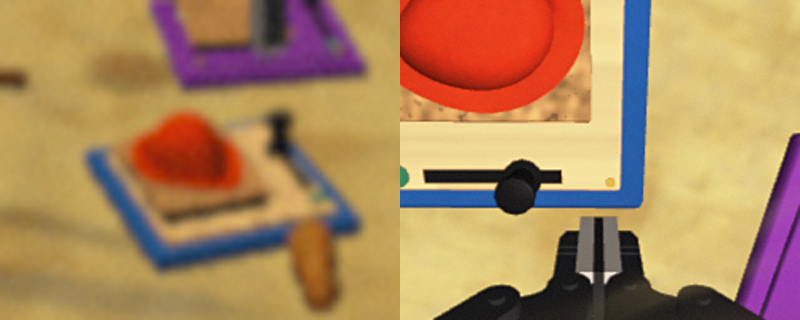

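The wrist view shows the tips at crop (598,215) to the right of the peg, with the head at (516,194), the foot at (522,172) and the slot from (424,177) to (562,177). I'll check the alignment in tool axes.

```bash
python3 - <<'E'
from h import *
from scipy.spatial.transform import Rotation as Ro
w=np.load("w2.npz"); T=w["T"]
p=np.array([499.2,-319.3,41.5])
Rc=T[:3,:3]
def f(u,v,z): # tool coords at height z (tool z = 41.5 - z)
    d=Rc@np.linalg.solve(w["K"],[130+u*.625,100+v*.625,1]); c=T[:3,3]; return (c+d*((p[2]-z)-c[2])/d[2]).round(1)
for zo in (-6,0): print(zo,"slotL",f(424,177,zo),"slotR",f(562,177,zo),"head",f(516,194,zo+26),"headR",f(537,194,zo+24),"edge",f(635,205,zo),"cork",f(592,122,zo+10))
E
```

```text
-6 slotL [ -2.7 118.5  47.5] slotR [ -2.7 191.   47.5] head [ -0.7 148.1  21.5] headR [ -1.6 159.6  23.5] edge [-19.  234.7  47.5] cork [ 29.8 188.6  37.5]
0 slotL [ -0.2 115.1  41.5] slotR [ -0.3 185.5  41.5] head [  2.  143.3  15.5] headR [  1.1 154.5  17.5] edge [-16.1 228.   41.5] cork [ 31.3 182.9  31.5]
```

The tool is laterally on the slot line (about -1.5 mm), with roughly 20 mm clear to the peg head. Now I'll descend beside it.

Call:
play_rows:
  motion:
    - [[-0.1, 0, 1.0, 0, 0, 0], [-0.1, 0, 2.0, 0, 0, 0], [-0.1, 0, 2.8, 0, 0, 0], [-0.1, 0, 3.3, 0, 0, 0], [-0.1, 0, 3.5, 0, 0, 0]]

```text
time: 9.95
tool_pos: [497.0, -318.9, 4.7]
tcp_rot: [-179.9, 0.1, 17.9]
ft_force: [-0.4, -0.5, 0.1]
finger_gap: 0.2
grip_force: 0.0
```

Call:
play_rows:
  motion:
    - [[0, -0.5, 0, 0, 0, 0], [0, -1.0, 0, 0, 0, 0], [0, -1.5, 0, 0, 0, 0], [0, -2.0, 0, 0, 0, 0]]

```text
time: 10.35
tool_pos: [491.8, -300.3, 6.5]
tcp_rot: [179.9, -0.0, 17.9]
ft_force: [0.3, -2.0, -0.6]
finger_gap: -0.2
grip_force: 0.5
```

Call:
play_rows:
  motion:
    - [[0, -0.6, 0, 0, 0, 0], [0, -1.2, 0, 0, 0, 0], [0, -1.8, 0, 0, 0, 0], [0, -2.4, 0, 0, 0, 0], [0, -3.0, 0, 0, 0, 0]]

```text
time: 10.85
tool_pos: [482.4, -271.5, 6.2]
tcp_rot: [180.0, -0.0, 17.9]
ft_force: [0.9, -0.8, 0.7]
finger_gap: -0.1
grip_force: 0.7
```

Call:
play_rows:
  motion:
    - [[0, -0.3, 0, 0, 0, 0], [0, -0.5, 0, 0, 0, 0], [0, -0.6, 0, 0, 0, 0], [0, -0.6, 0, 0, 0, 0]]

```text
time: 11.25
tool_pos: [481.2, -267.9, 6.6]
tcp_rot: [179.8, -0.0, 17.9]
ft_force: [2.7, -7.9, -1.8]
finger_gap: 0.0
grip_force: 3.4
```

The force rose to about 8 N with the TCP halted, which is the end stop. I'll back off and lift.

Call:
play_rows:
  motion:
    - [[0, 0, 0, 0, 0, 0], [0, 0.6, 0, 0, 0, 0], [0, 1.5, 0, 0, 0, 0], [0, 1.5, -1.0, 0, 0, 0], [0, 1.5, -4.0, 0, 0, 0]]

```text
time: 11.75
tool_pos: [482.5, -278.8, 43.3]
tcp_rot: [-179.7, 0.2, 17.9]
ft_force: [-0.2, -0.0, 0.0]
finger_gap: -0.4
grip_force: 0.0
```

Call:
play_rows:
  motion:
    - [[0, 0, -4.0, 0, 0, 0], [-2.0, 2.0, -8.0, 0, 0, 0], [-4.0, 4.0, -10.0, 0, 0, 0], [-4.0, 4.0, -10.0, 0, 0, 0]]

```text
time: 12.15
tool_pos: [460.2, -335.1, 151.6]
tcp_rot: [179.6, -0.2, 17.8]
ft_force: [0.0, 0.1, 0.6]
finger_gap: 0.2
grip_force: 0.0
```

```bash
python3 - <<'E'
from bench import sensors, optics
import cv2,numpy as np
st=sensors.sense(); print(st["time"],st["tool_pos"].round(1),st["ft_force"].round(2))
a=optics.snapshot("side")["pixels"][150:205,225:305]; b=optics.snapshot("wrist")["pixels"][60:260,100:350]
A=np.hstack([cv2.resize(x,(400,320),interpolation=cv2.INTER_CUBIC) for x in (a,b)])
cv2.imwrite("pics/t4.png",cv2.cvtColor(A,cv2.COLOR_RGB2BGR))
E
```

```text
12.15 [ 460.2 -335.1  151.6] [0.03 0.11 0.56]
```

View pics/t4.png

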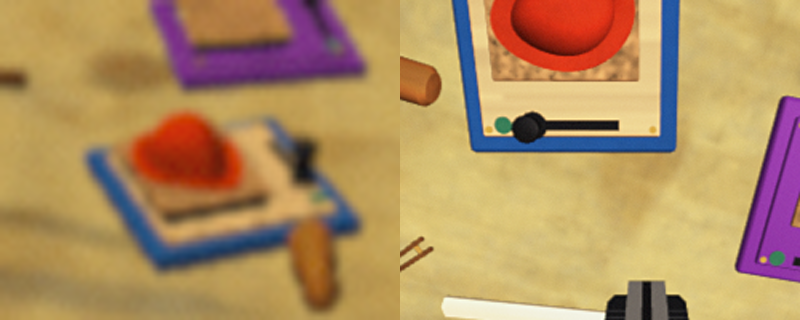

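The peg (530,126) now stands against the green spot (503,126) with the slot open behind it. The shell is in place and the robot is clear, so I'll hand in.

```bash
python3 -c "
from bench import job
print(job.hand_in())"
```

```text
the job is handed in; nothing more can be done
None
```

The job is handed in, though no verdict came back: the blue board's shell was touched at about 2–3 N and released, its marker was pushed to the green end stop, and the arm withdrew clear without touching the other boards or tools.

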